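# Load a tool battery into the pop-out charger

### The job

The charger's tray stands ajar in its first catch: press the red release so that it pops out, and set the battery with the orange band down in the tray's nest (not dropped). Then push the tray by its front, gently, past the first catch until it clicks fully home against its stop and stays there; how deep that is differs each time, so go by feel. Leave the blue-banded battery and the other things on the bench where they are.

Things in the scene. Friction and masses are not known exactly. Their poses are not given: they have to be found in the camera images.
- charger_base (a point): Centre of the underside of the low black battery charger, 180 mm deep (x) by 140 mm wide (y) by 70 mm high, fixed to the bench. Its own -x axis is the way the tray comes out (roughly towards the robot), +x the way it is pushed home; z up.
- release_top (a point): Centre of the top of the round red release button on the charger, 30 mm across, 12 mm above the charger's top (82 mm above the bench). It goes straight down on a spring: 1 N to start, 4 to 5 N at 5 mm, where the latch lets go, then rubber (2.5 N more per mm from 6 mm) and a hard bottom at 10 mm; it comes back up by itself. Same axes as the charger.
- tray (a joint): How far the tray is out, m: 0.028 in its first catch (as found), 0.100 fully out. Sprung outwards: 5 N shut, 2 N out. The home catch lies unseen at 0 to 0.014, different each time: from 40 mm out the push shows a light first click, later a firmer rise to 11 to 13 N, a drop to 7 N, the click, then 2 mm on a stiff rubber stop. A push that reaches 15 N always sits home; over 30 N harms it.
- tray_front (a point): Centre of the outer face of the tray's yellow front panel, which is 110 mm wide (y), 12 mm thick (x) and 45 mm high, from 11 to 56 mm above the bench. It moves with the tray; the face looks along its own -x axis; push it along +x.
- nest (a point): Centre of the nest's floor, 18 mm above the bench, 62 mm behind the panel's outer face; moves with the tray, same axes. Fully out it lies 50 mm in front of the charger. White ribs 6 mm high bound it with 2.5 mm to spare all round the battery: across both ends and at the four corners, the middle of the long sides left free for fingers. The tray is 104 mm wide inside, side walls 6 mm high.
- battery_mid (a point): Centre (half-way up) of the loose dark grey battery with an orange band: a block 70 mm long (x) by 40 mm wide (y) by 30 mm high, about 160 g, lying flat on the bench with z up. It goes in the nest flat, its length along the nest's x, either end first.
- battery: The same orange-banded battery; origin at the centre of its underside.
- spare_mid (a point): Centre of the other battery, same size, with a blue band. Leave it.
- socket_center (a point): Centre of a steel socket, 26 mm across, 40 mm high, standing. Leave it.
- wrench: Steel wrench 170 mm long lying on the bench along its x. Leave it.
- driver: Screwdriver 190 mm long lying on the bench along its x. Leave it.
- can: Drink can, 66 mm across, 125 mm high, origin at the underside. Leave it.
- mug: Blue mug, 80 mm across, 90 mm high, origin at the underside. Leave it.
- tape: Yellow ring of tape, 90 mm across, 24 mm high, origin at the underside. Leave it.
Not all that is in view belongs to the job. Leave any pink or yellow look-alike of the battery alone.

How it is judged:
By the outcome, as a careful person would: the job done as asked, in the order asked, and still so for the second after the job is handed in, with the robot touching nothing.
It also fails if it takes over 72 s, if anything falls off the work surface, if the arm or the gripper's body presses on something with over 40 N, if the wrist force passes 120 N, or if a joint passes its speed limit or range.

### The arm

A 7-joint arm with a two-finger parallel gripper is mounted at the origin on the work surface. World frame = base frame: x ahead of the robot, y to its left, z up, the work surface at z = 0. Lengths are in m, angles in rad, forces in N, time in s.
With the tool pointing down it reaches from about 0.4 to 0.85 m from the base axis. Payload 10.4 kg.
Tool frame: the origin (TCP) lies midway between the tips of the shut fingers; the grasp point (between the pads) lies 19 mm behind it; z points along the fingers, x is the direction in which the jaws open and shut, and the axes are right-handed (so a half turn about z gives the same grasp; the last joint's range is limited). The gripper opens to 85 mm and grips with 20 to 120 N. Pads are 22 mm wide; open, the fingers measure 114 mm over their backs; the gripper's body (76 mm by 85 mm) begins 54 mm behind the grasp point. The pads swing forward as they close: fully open they stand 13 mm farther back than shut.
Start: joints at [-1.265, 0.332, -0.065, 1.46, 0.022, 1.35, -0.088], TCP at [0.202, 0.592, 0.231] pointing down, gripper open.
Joint ranges: [-2.6, 2.6], [-0.5, 2.12], [-1.47, 1.34], [0.16, 2.42], [-1.27, 4.41], [0.06, 2.06], [-2.6, 2.6]. Speed limits (rad/s): [2.22, 2.22, 2.79, 2.79, 3.14, 3.14, 3.14].

### API

Orientations are given as a unit quaternion [x, y, z, w].
In Python, from workcell import telemetry, eyes, order gives the robot as it stands.
- The arm moves only by the tool servo_tool, never from a script. Its argument "deltas" is a list of rows, each a list of 3 entries, a list of its own where there are three numbers: the shift along the tool's x, y, z in cm, then the turn about the tool's z in rad, then the finger opening in cm, from 0 to 8.54. A call has 1 to 12 rows; each row shifts and turns the pose as measured when the row begins, along the tool's axes as they then stand; what a row does not reach is not made up. A row lasts 1/12 s, in which the tool goes at most 41.7 mm and 7.16 degrees, less where a joint would pass 70% of its speed; a pose out of reach is approached as far as the arm can. A call is refused whole if a number of a shift passes 4.17 or a number of a turn 0.125, either way. A call with a gripper value outside its range is refused whole. The fingers move at their own pace and stop on an object; "force" is the grip in N (left out, the last holds). Time passes only in rows, so rows that do not move let the fingers close. It gives the time, the measured TCP pose, the force and the opening at its end, in the units of the state.
- telemetry.get_obs(): the state, without advancing time (a new reading comes with each control period).
- eyes.camera(name): name is "side" or "top"; returns (picture, depth): 384x512x3 uint8, blue, green, red; 384x512 float32, m along the optical axis (not along the pixel's ray), 0 where there is no reading.
- eyes.calibration(name): a dict with "fx", "fy", "cx", "cy" (pixels), "distortion" ([k1, k2, p1, p2, k3] as OpenCV has them; the pictures are not rectified), "rvec" (rotation vector, rad) and "tvec" (3), from world to camera coordinates, as OpenCV has them. Camera axes: x right, y down, z forward; pixel columns grow to the right and rows downward; lengths in m; the calibration is good to about 2 mm. A picture is of the moment at which its call begins. calibration takes no time and is no camera call.
- order.hand_in(): hands the job in, once; it reports no verdict.
The state is a dict: "clock": time; "joint_pos": joint angles; "joint_velocities": joint speeds; "tau": joint torques, N m; "position": TCP position; "ee_rot": TCP orientation; "ft_force": force on the tool from outside, world axes, zero at the start; "torque": the same for the moment, N m; "grip_width": opening from 0.0 (shut) to 1.0 (fully open).
Only numpy, scipy, OpenCV 4.12 (cv2) and the standard library are available. Lean on these libraries where they do the work, as an engineer would, in place of code of your own. Each camera call takes 0.05 s, during which the arm holds its last target. There are 200 camera calls.

## Working session

There is one attempt and no reset: what is moved stays moved. The work goes in short steps, Python scripts to look and compute and a tool call to move; the robot and the scene stay as the last step left them, time stands still between calls to the robot, and variables do not carry over. Pictures are saved under pics/ and viewed, about 8 in all and at most 12, crops included, and the job is handed in when it is done.

Besides the shell and the picture viewer there is one more tool, called after "Call:" in YAML: its name, and indented under it one key for each argument. servo_tool: Moves the arm, as the interface text tells. Its arguments: {"type":"object","properties":{"deltas":{"type":"array"},"force":{"type":"number"}},"required":["deltas"]}

```bash
mkdir -p pics; ls
cat > h.py <<'E'
import numpy as np, cv2
from workcell import telemetry, eyes, order
def cal(n):
    c=eyes.calibration(n); K=np.array([[c['fx'],0,c['cx']],[0,c['fy'],c['cy']],[0,0,1.]])
    R=cv2.Rodrigues(np.array(c['rvec'],float))[0]
    return K,np.array(c['distortion'],float),R,np.array(c['tvec'],float).ravel()
def onplane(n,px,z):
    K,d,R,t=cal(n); u=cv2.undistortPoints(np.array(px,float).reshape(-1,1,2),K,d).reshape(-1,2)
    r=np.c_[u,np.ones(len(u))]@R; o=-R.T@t
    return o+r*((z-o[2])/r[:,2])[:,None]
def proj(n,P):
    K,d,R,t=cal(n); return cv2.projectPoints(np.array(P,float).reshape(-1,1,3),cv2.Rodrigues(R)[0],t,K,d)[0].reshape(-1,2)
E
python3 - <<'E'
from h import *
for n in('side','top'):
    p,d=eyes.camera(n); cv2.imwrite(f'pics/{n}0.png',p); np.save(f'{n}0.npy',d)
    K,D,R,t=cal(n); print(n,-R.T@t,R[2])
o=telemetry.get_obs(); print({k:o[k] for k in('clock','position','ee_rot','ft_force','grip_width')})
E
```

```text
pics
side [ 0.13461906 -0.85255984  0.66675036] [ 0.37752665  0.76039005 -0.52847005]
top [ 0.31325389 -0.04719472  1.72181938] [ 0.12666754  0.00708563 -0.99191992]
{'clock': 0.1, 'position': array([0.20169782, 0.59121704, 0.23061496]), 'ee_rot': array([ 8.13279775e-01,  5.81872519e-01, -4.89048169e-04,  3.75407778e-04]), 'ft_force': array([-0.09593065,  0.34243683,  0.41961998]), 'grip_width': 1.000336117734237}
```

View pics/top0.png

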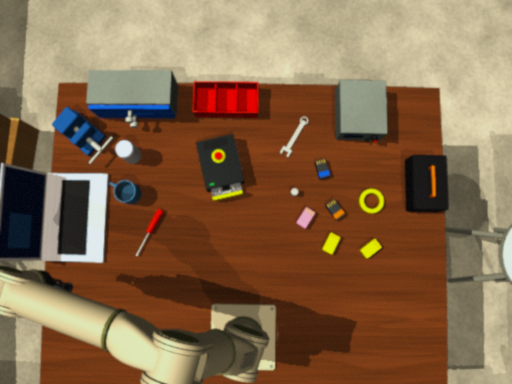

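View pics/side0.png

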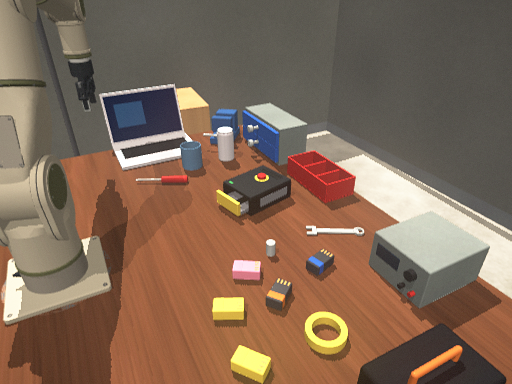

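The top view shows the charger at (220,165), its red button at (218,156) and the yellow panel at (228,194). The orange battery is at (335,209) in the top view and (279,293) in the side view, with its band towards the near end. Next I measure.

Run:
```python
from h import *
I={n:cv2.imread(f'pics/{n}0.png') for n in('side','top')}
def mask(n,lo,hi,box):
    h=cv2.cvtColor(I[n],cv2.COLOR_BGR2HSV); m=cv2.inRange(h,lo,hi); k=np.zeros_like(m); x0,y0,x1,y1=box; k[y0:y1,x0:x1]=m[y0:y1,x0:x1]
    return k
def st(m):
    y,x=np.nonzero(m); r=cv2.minAreaRect(np.c_[x,y].astype(np.float32)); return len(x),np.array([x.mean(),y.mean()]),r
# red button
for n,b in(('top',(205,140,235,175)),('side',(245,165,280,190))):
    h=mask(n,(0,150,120),(8,255,255),b)|mask(n,(172,150,120),(180,255,255),b); a=st(h); print('red',n,a[0],a[1],onplane(n,[a[1]],.082))
# yellow panel top (z=.056)
for n,b in(('top',(200,180,255,205)),('side',(205,180,255,220))):
    a=st(mask(n,(22,120,100),(35,255,255),b)); print('yel',n,a, onplane(n,cv2.boxPoints(a[2]),.056 ).round(4))
for n,b in(('top',(320,193,352,225)),('side',(258,270,300,315))):
    a=st(mask(n,(8,150,120),(20,255,255),b)); print('or',n,a[0],a[1],onplane(n,[a[1]],.03))
print(I['top'][205:213,332:340].tolist()[0])
out=[]
for n,b in(('top',(190,125,255,210)),('top',(315,190,380,260)),('side',(205,155,300,225)),('side',(225,250,320,320))):
    x0,y0,x1,y1=b; out.append(cv2.resize(I[n][y0:y1,x0:x1],(400,300),interpolation=cv2.INTER_CUBIC))
cv2.imwrite('pics/crop0.png',np.vstack([np.hstack(out[:2]),np.hstack(out[2:])]))
```

```text
red top 30 [217.83333333 155.4       ] [[0.64206306 0.09852557 0.082     ]]
red side 46 [261.32608696 175.54347826] [[0.64202579 0.09339816 0.082     ]]
yel top (153, array([227.11111111, 195.07843137]), ((227.1326446533203, 195.08351135253906), (4.91998815536499, 31.248573303222656), 77.19573211669922)) [[0.4976 0.1203 0.056 ]
 [0.5245 0.011  0.056 ]
 [0.5071 0.0067 0.056 ]
 [0.4803 0.1159 0.056 ]]
yel side (219, array([227.97260274, 201.543379  ]), ((228.23074340820312, 201.65382385253906), (31.617910385131836, 11.371354103088379), 33.690067291259766)) [[ 0.4597  0.0812  0.056 ]
 [ 0.4997  0.1261  0.056 ]
 [ 0.53   -0.0084  0.056 ]
 [ 0.4918 -0.0449  0.056 ]]
or top 209 [336.30143541 210.96172249] [[ 0.45312217 -0.33398329  0.03      ]]
or side 517 [277.35976789 295.06189555] [[ 0.45000259 -0.34318739  0.03      ]]
[[59, 83, 90], [58, 68, 71], [61, 65, 63], [62, 66, 64], [63, 63, 61], [57, 59, 60], [45, 51, 57], [28, 40, 62]]
```

View pics/crop0.png

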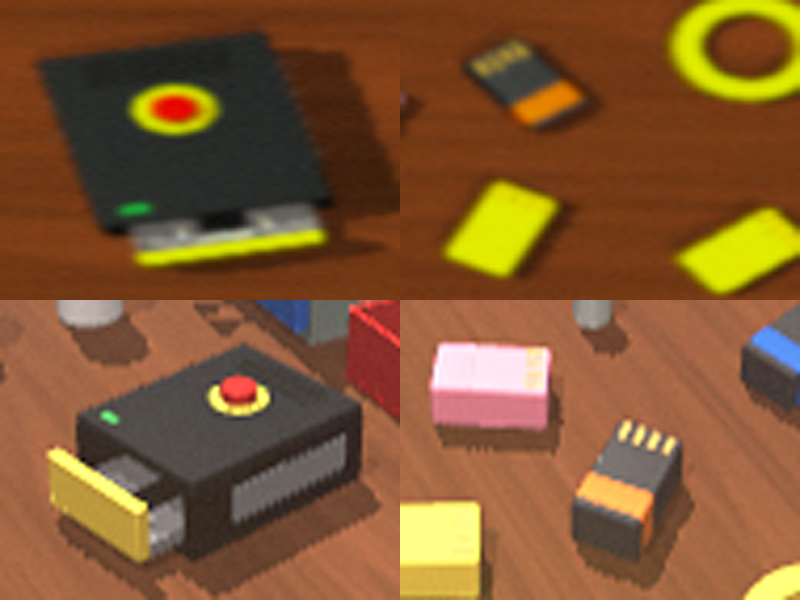

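```bash
cat >> h.py <<'E'
def cloud(n,d):
    K,D,R,t=cal(n); v,u=np.mgrid[:384,:512]; q=cv2.undistortPoints(np.c_[u.ravel(),v.ravel()].astype(float).reshape(-1,1,2),K,D).reshape(-1,2)
    return ((np.c_[q,np.ones(len(q))]*d.reshape(-1,1)-t)@R).reshape(384,512,3)
def face(n,d,x0,x1,y0,y1,z0,z1):
    P=cloud(n,d); m=(P[...,0]>x0)&(P[...,0]<x1)&(P[...,1]>y0)&(P[...,1]<y1)&(P[...,2]>z0)&(P[...,2]<z1)&(d>0)
    q=P[m]; r=cv2.minAreaRect(q[:,:2].astype(np.float32)); 
    print(n,len(q),'mean',q.mean(0).round(4),'z',np.median(q[:,2]).round(4),'rect',np.round(r[0],4),np.round(r[1],4),round(r[2],1)); return q
E
python3 - <<'E'
from h import *
for n in('top','side'):
    d=np.load(f'{n}0.npy')
    print('bench z',np.median(cloud(n,d)[250:300,330:400,2]) if n=='top' else '')
    face(n,d,.36,.56,-.43,-.25,.022,.036)
    face(n,d,.46,.8,-.05,.25,.064,.075)
    face(n,d,.44,.53,-.02,.15,.045,.062)
    face(n,d,.58,.7,.03,.15,.077,.09)
c=lambda L,n,z:print(n,onplane(n,L,z)[:,:2].round(4).tolist())
c([(196.5,142.6),(233.6,134.9),(243.3,182.5),(206.6,189.6)],'top',.07)
c([(326.05,204.5),(334.5,198.9),(345.1,211.5),(336.1,218.9)],'top',.03)
c([(277.7,277.5),(292,283.8),(282,301.8),(266.1,297.4)],'side',.03)
E
```

```text
bench z 0.0011385128148632601
top 230 mean [ 0.4511 -0.3365  0.0296] z 0.0297 rect [ 0.4499 -0.3588] [0.1233 0.1931] 36.4
top 1513 mean [0.622  0.0952 0.0697] z 0.0698 rect [0.6055 0.0904] [0.2157 0.1403] 14.3
top 109 mean [0.5055 0.0671 0.0549] z 0.0552 rect [0.5052 0.077 ] [0.1259 0.0358] 89.2
top 78 mean [0.6411 0.0927 0.0802] z 0.0797 rect [0.6353 0.0921] [0.135 0.097] 17.7
bench z 
side 549 mean [ 0.4507 -0.3379  0.028 ] z 0.0287 rect [ 0.4465 -0.3609] [0.129  0.1936] 33.7
side 1175 mean [0.6192 0.0854 0.0712] z 0.0714 rect [0.6249 0.0948] [0.1806 0.1433] 14.1
side 154 mean [0.5065 0.0656 0.0539] z 0.0553 rect [0.5061 0.0771] [0.1338 0.0417] 87.0
side 40 mean [0.6428 0.0966 0.0825] z 0.0829 rect [0.6436 0.0981] [0.024  0.0266] 74.5
top [[0.6908, 0.1785], [0.7211, 0.0443], [0.547, 0.0057], [0.5194, 0.1366]]
top [[0.4762, -0.2965], [0.4973, -0.3276], [0.4516, -0.3662], [0.4241, -0.3331]]
side [[0.4791, -0.2949], [0.4986, -0.3286], [0.4491, -0.3653], [0.4238, -0.3375]]
```

```bash
cat >> h.py <<'E'
def state():
    o=telemetry.get_obs(); q=o['ee_rot']; 
    from scipy.spatial.transform import Rotation as Ro
    M=Ro.from_quat(q).as_matrix(); return o,np.array(o['position']),np.arctan2(M[1,0],M[0,0]),M
def plan(xyz,yaw,step=.04,dt=.12):
    o,p,y,M=state(); xyz=np.array(xyz,float); dy=-(yaw-y)
    n=int(np.ceil(max(np.linalg.norm(xyz-p)/step,abs(dy)/dt))); rows=[]
    for i in range(n):
        yy=y-dy*i/n; s=(xyz-p)/n; X=np.array([np.cos(yy),np.sin(yy),0]); Y=np.array([np.sin(yy),-np.cos(yy),0])
        rows.append([[round(100*float(s@X),2),round(100*float(s@Y),2),round(-100*float(s[2]),2)],round(dy/n,3)])
    print('t',o['clock'],'p',p.round(4),'yaw',round(y,3),'tilt',M[:,2].round(3),'F',np.round(o['ft_force'],2),'w',round(o['grip_width'],3),'n',n,'turn',round(dy/n,3)); [print(r) for r in rows]
E
python3 - <<'E'
from h import *
plan([.642,.096,.2],.16)
E
```

```text
t 0.1 p [0.2017 0.5912 0.2306] yaw 1.242 tilt [-0.    -0.001 -1.   ] F [-0.1   0.34  0.42] w 1.0 n 17 turn 0.064
[[-1.92, 3.39, 0.18], np.float64(0.064)]
[[-1.7, 3.51, 0.18], np.float64(0.064)]
[[-1.47, 3.61, 0.18], np.float64(0.064)]
[[-1.24, 3.69, 0.18], np.float64(0.064)]
[[-1.0, 3.77, 0.18], np.float64(0.064)]
[[-0.76, 3.82, 0.18], np.float64(0.064)]
[[-0.52, 3.86, 0.18], np.float64(0.064)]
[[-0.27, 3.89, 0.18], np.float64(0.064)]
[[-0.02, 3.9, 0.18], np.float64(0.064)]
[[0.22, 3.89, 0.18], np.float64(0.064)]
[[0.47, 3.87, 0.18], np.float64(0.064)]
[[0.72, 3.83, 0.18], np.float64(0.064)]
[[0.96, 3.78, 0.18], np.float64(0.064)]
[[1.2, 3.71, 0.18], np.float64(0.064)]
[[1.43, 3.63, 0.18], np.float64(0.064)]
[[1.66, 3.53, 0.18], np.float64(0.064)]
[[1.88, 3.41, 0.18], np.float64(0.064)]
```

Call:
servo_tool:
  deltas:
    - [[-1.9, 3.4, 0], 0.064, 0]
    - [[-1.7, 3.5, 0], 0.064, 0]
    - [[-1.5, 3.6, 0], 0.064, 0]
    - [[-1.2, 3.7, 0], 0.064, 0]
    - [[-1.0, 3.8, 0], 0.064, 0]
    - [[-0.8, 3.8, 0], 0.064, 0]
    - [[-0.5, 3.9, 0], 0.064, 0]
    - [[-0.3, 3.9, 0], 0.064, 0]
    - [[0, 3.9, 0], 0.064, 0]
    - [[0.2, 3.9, 0], 0.064, 0]
    - [[0.5, 3.9, 0], 0.064, 0]
    - [[0.7, 3.8, 0], 0.064, 0]
  force: 30

```text
clock: 1.1
position: [0.5117, 0.2281, 0.2246]
ee_rot: [0.974, 0.227, -0.005, 0.001]
ft_force: [0.5, 0.8, 0.1]
grip_width: 0.001
```

Run:
```python
from h import *
plan([.642,.096,.12],.16)
```

```text
t 1.1 p [0.5117 0.2281 0.2246] yaw 0.458 tilt [-0.009 -0.004 -1.   ] F [0.54 0.83 0.15] w 0.001 n 6 turn 0.05
[[0.97, 2.93, 1.74], np.float64(0.05)]
[[1.12, 2.88, 1.74], np.float64(0.05)]
[[1.26, 2.82, 1.74], np.float64(0.05)]
[[1.4, 2.76, 1.74], np.float64(0.05)]
[[1.53, 2.68, 1.74], np.float64(0.05)]
[[1.67, 2.61, 1.74], np.float64(0.05)]
```

Call:
servo_tool:
  deltas:
    - [[1.0, 2.9, 1.7], 0.05, 0]
    - [[1.1, 2.9, 1.7], 0.05, 0]
    - [[1.3, 2.8, 1.7], 0.05, 0]
    - [[1.4, 2.8, 1.7], 0.05, 0]
    - [[1.5, 2.7, 1.7], 0.05, 0]
    - [[1.7, 2.6, 1.7], 0.05, 0]
    - [[0, 0, 0], 0, 0]
    - [[0, 0, 0], 0, 0]

```text
clock: 1.77
position: [0.649, 0.0757, 0.1156]
ee_rot: [0.998, 0.063, -0.005, 0.004]
ft_force: [-0.4, 0.3, 0.2]
grip_width: 0.004
```

Run:
```python
from h import *
plan([.642,.096,.085],.16)
```

```text
t 1.7667 p [0.649  0.0757 0.1156] yaw 0.127 tilt [-0.009 -0.008 -1.   ] F [-0.37  0.27  0.19] w 0.004 n 1 turn -0.033
[[-0.44, -2.1, 3.06], np.float64(-0.033)]
```

Call:
servo_tool:
  deltas:
    - [[-0.2, -1.0, 0.5], 0, 0]
    - [[-0.2, -0.8, 0.5], 0, 0]
    - [[0, -0.2, 0.5], 0, 0]
    - [[0, 0, 0.3], 0, 0]
    - [[0, 0, 0], 0, 0]

```text
clock: 2.18
position: [0.6397, 0.1011, 0.0957]
ee_rot: [0.998, 0.066, -0.005, 0.003]
ft_force: [-0.7, 0.5, -0.1]
grip_width: -0.003
```

Run:
```python
from h import *
plan([.642,.096,.085],.16)
```

```text
t 2.1833 p [0.6397 0.1011 0.0957] yaw 0.132 tilt [-0.01  -0.006 -1.   ] F [-0.69  0.48 -0.14] w -0.003 n 1 turn -0.028
[[0.17, 0.53, 1.07], np.float64(-0.028)]
```

Call:
servo_tool:
  deltas:
    - [[0.2, 0.4, 0.6], 0, 0]
    - [[0, 0, 0.4], 0, 0]
    - [[0, 0, 0.3], 0, 0]
    - [[0, 0, 0.3], 0, 0]

```text
clock: 2.52
position: [0.6427, 0.0988, 0.0802]
ee_rot: [0.998, 0.068, -0.004, 0.002]
ft_force: [-2.0, 0.6, 6.5]
grip_width: -0.002
```

Call:
servo_tool:
  deltas:
    - [[0, 0, 0.3], 0, 0]
    - [[0, 0, 0.3], 0, 0]

```text
clock: 2.68
position: [0.6429, 0.0987, 0.0747]
ee_rot: [0.998, 0.067, -0.004, 0.002]
ft_force: [-4.0, 0.7, 8.2]
grip_width: -0.002
```

Run:
```python
from h import *
p,d=eyes.camera('side'); cv2.imwrite('pics/side1.png',p)
m=cv2.inRange(cv2.cvtColor(p,cv2.COLOR_BGR2HSV),(22,120,100),(35,255,255))[150:240,180:255]
y,x=np.nonzero(m); print(len(x),x.mean()+180,y.mean()+150,telemetry.get_obs()['ft_force'],telemetry.get_obs()['position'])
```

```text
204 223.36274509803923 203.76470588235293 [-2.07888175  0.30588196  8.11490181] [0.64278766 0.09871008 0.0743461 ]
```

Call:
servo_tool:
  deltas:
    - [[0, 0, 0], 0, 0]
    - [[0, 0, -1.0], 0, 0]
    - [[0, 0, -3.0], 0, 0]
    - [[0, 0, -4.0], 0, 0]
    - [[0, 0, -3.0], 0, 8.5]

```text
clock: 3.15
position: [0.6402, 0.0976, 0.182]
ee_rot: [0.998, 0.066, -0.01, 0.003]
ft_force: [1.3, 0.3, 1.0]
grip_width: 0.127
```

Run:
```python
from h import *
p,d=eyes.camera('side')
m=cv2.inRange(cv2.cvtColor(p,cv2.COLOR_BGR2HSV),(22,120,100),(35,255,255))[150:240,180:255]
y,x=np.nonzero(m); print(len(x),x.mean()+180,y.mean()+150)
face('side',d,.38,.5,-.05,.16,.048,.06)
P=cloud('side',d); q=P[(P[...,0]>.4)&(P[...,0]<.53)&(P[...,1]>-.39)&(P[...,1]<-.27)&(P[...,2]>.02)&(P[...,2]<.036)]
plan([.4625,-.331,.13],-.92)
```

```text
174 209.6206896551724 209.21264367816093
side 131 mean [0.4355 0.0411 0.0551] z 0.0562 rect [0.4355 0.0474] [0.0141 0.113 ] 14.3
t 3.2 p [0.6427 0.0978 0.1882] yaw 0.133 tilt [-0.011 -0.005 -1.   ] F [1.8  0.26 3.82] w 0.213 n 12 turn 0.088
[[-1.96, 3.34, 0.49], np.float64(0.088)]
[[-1.66, 3.5, 0.49], np.float64(0.088)]
[[-1.35, 3.63, 0.49], np.float64(0.088)]
[[-1.02, 3.74, 0.49], np.float64(0.088)]
[[-0.69, 3.81, 0.49], np.float64(0.088)]
[[-0.36, 3.86, 0.49], np.float64(0.088)]
[[-0.02, 3.88, 0.49], np.float64(0.088)]
[[0.32, 3.86, 0.49], np.float64(0.088)]
[[0.66, 3.82, 0.49], np.float64(0.088)]
[[0.99, 3.75, 0.49], np.float64(0.088)]
[[1.32, 3.65, 0.49], np.float64(0.088)]
[[1.63, 3.52, 0.49], np.float64(0.088)]
```

Call:
servo_tool:
  deltas:
    - [[-2.0, 3.3, 0], 0.088, 8.5]
    - [[-1.7, 3.5, 0], 0.088, 8.5]
    - [[-1.4, 3.6, 0], 0.088, 8.5]
    - [[-1.0, 3.7, 0], 0.088, 8.5]
    - [[-0.7, 3.8, 0], 0.088, 8.5]
    - [[-0.4, 3.9, 0.5], 0.088, 8.5]
    - [[0, 3.9, 0.5], 0.088, 8.5]
    - [[0.3, 3.9, 0.5], 0.088, 8.5]
    - [[0.7, 3.8, 0.5], 0.088, 8.5]
    - [[1.0, 3.8, 0.5], 0.088, 8.5]
    - [[0.9, 2.2, 0.5], 0.088, 8.5]
    - [[0.5, 1.0, 0.5], 0.05, 8.5]

```text
clock: 4.2
position: [0.4684, -0.304, 0.1621]
ee_rot: [0.894, -0.448, 0.004, -0.001]
ft_force: [1.2, 0.5, -0.4]
grip_width: 0.997
```

Run:
```python
from h import *
plan([.4625,-.331,.09],-.92)
d=np.load('side0.npy'); 
for n in('side','top'):
    P=cloud(n,np.load(n+'0.npy')); m=((P[...,0]>.39)&(P[...,0]<.53)&(P[...,1]>-.39)&(P[...,1]<-.27)&(P[...,2]>.022)&(P[...,2]<.036)).astype(np.uint8)
    k,L=cv2.connectedComponents(m); px=(336,209) if n=='top' else (279,290)
    q=P[L==L[px[1],px[0]]]; r=cv2.minAreaRect(q[:,:2].astype(np.float32)); print(n,len(q),r,q.mean(0))
```

```text
t 4.2 p [ 0.4684 -0.304   0.1621] yaw -0.928 tilt [ 0.008 -0.001 -1.   ] F [ 1.18  0.49 -0.43] w 0.997 n 2 turn -0.004
[[0.9, 1.05, 3.61], np.float64(-0.004)]
[[0.9, 1.05, 3.61], np.float64(-0.004)]
side 418 ((0.46165427565574646, -0.3307790160179138), (0.07109454274177551, 0.04028521105647087), 35.796730041503906) [ 0.45968881 -0.33354213  0.02851779]
top 179 ((0.4611554443836212, -0.3293412923812866), (0.06989327818155289, 0.040276847779750824), 37.21110916137695) [ 0.46030266 -0.3299744   0.02993423]
```

Call:
servo_tool:
  deltas:
    - [[0.8, 1.0, 1.5], 0.003, 8.5]
    - [[0.6, 0.8, 2.5], 0.003, 8.5]
    - [[0.2, 0.2, 2.5], 0, 8.5]
    - [[0, 0, 2.0], 0, 8.5]
    - [[0, 0, 1.0], 0, 8.5]
    - [[0, 0, 0], 0, 8.5]

```text
clock: 4.7
position: [0.4628, -0.3322, 0.0637]
ee_rot: [0.891, -0.453, 0.006, -0.001]
ft_force: [-0.6, 0.5, 0.4]
grip_width: 0.994
```

Run:
```python
from h import *
plan([.4615,-.330,.003],-.934)
```

```text
t 4.7 p [ 0.4628 -0.3322  0.0637] yaw -0.941 tilt [ 0.011 -0.003 -1.   ] F [-0.56  0.5   0.42] w 0.994 n 2 turn -0.003
[[-0.13, -0.01, 3.04], np.float64(-0.003)]
[[-0.13, -0.02, 3.04], np.float64(-0.003)]
```

Call:
servo_tool:
  deltas:
    - [[-0.2, 0, 1.8], 0, 8.5]
    - [[0, 0, 1.8], 0, 8.5]
    - [[0, 0, 1.2], 0, 8.5]
    - [[0, 0, 0.6], 0, 8.5]
    - [[0, 0, 0.2], 0, 8.5]
    - [[0, 0, 0], 0, 8.5]

```text
clock: 5.2
position: [0.4674, -0.3289, 0.0098]
ee_rot: [0.893, -0.45, 0.008, -0.002]
ft_force: [-0.4, -0.4, 0.5]
grip_width: 0.995
```

Call:
servo_tool:
  deltas:
    - [[-0.2, 0.3, 0.3], 0, 8.5]
    - [[-0.1, 0.2, 0.2], 0, 8.5]
    - [[0, 0, 0.1], 0, 8.5]
    - [[0, 0, 0], 0, 4.0]
    - [[0, 0, 0], 0, 3.0]
    - [[0, 0, 0], 0, 3.0]
    - [[0, 0, 0], 0, 3.0]
    - [[0, 0, 0], 0, 3.0]
  force: 40

```text
clock: 5.87
position: [0.4631, -0.3309, 0.0069]
ee_rot: [0.893, -0.45, 0.011, -0.003]
ft_force: [-0.2, 0.3, -1.8]
grip_width: 0.46
```

Run:
```python
from h import *
plan([.4615,-.330,.003],-.934)
```

```text
t 5.8667 p [ 0.4631 -0.3309  0.0069] yaw -0.935 tilt [ 0.022 -0.005 -1.   ] F [-0.24  0.28 -1.8 ] w 0.46 n 1 turn -0.001
[[-0.17, 0.08, 0.39], np.float64(-0.001)]
```

Call:
servo_tool:
  deltas:
    - [[0, 0, -1.0], 0, 3.0]
    - [[0, 0, -2.0], 0, 3.0]
    - [[0, 0, -3.0], 0, 3.0]
    - [[0, 0, -3.0], 0, 3.0]
    - [[0, 0, -2.0], 0, 3.0]
    - [[0, 0, 0], 0, 3.0]

```text
clock: 6.37
position: [0.4583, -0.3298, 0.1222]
ee_rot: [0.892, -0.451, 0.008, -0.002]
ft_force: [1.0, -0.3, -0.4]
grip_width: 0.458
```

```bash
cat >> h.py <<'E'
def comp(n,d,box,px=None):
    P=cloud(n,d); lo,hi=np.array(box)[::2],np.array(box)[1::2]
    m=((P>lo)&(P<hi)).all(2)&(d>0); k,L,s,_=cv2.connectedComponentsWithStats(m.astype(np.uint8)); i=1+np.argmax(s[1:,4])
    q=P[L==i]; r=cv2.minAreaRect(q[:,:2].astype(np.float32)); print(n,len(q),'mean',q.mean(0).round(4),'rect',np.round(r[0],4),np.round(r[1],4),round(r[2],1)); return q
E
python3 - <<'E'
from h import *
out=[]
for n,b in(('top',(195,170,260,230)),('side',(190,165,285,235))):
    p,d=eyes.camera(n); np.save(n+'2.npy',d); cv2.imwrite(f'pics/{n}2.png',p)
    comp(n,d,(.5,.8,-.05,.25,.064,.076)); comp(n,d,(.38,.5,-.05,.16,.048,.062))
    x0,y0,x1,y1=b; out.append(cv2.resize(p[y0:y1,x0:x1],(390,360),interpolation=cv2.INTER_CUBIC))
cv2.imwrite('pics/crop2.png',np.hstack(out))
N=np.array([.4885,.0595])
for n,c in(('top',(195,170)),('side',(190,165))): 
    a=proj(n,[[*N,.018]])[0]; print(n,a,a-np.array(c))
plan([*N,.16],.245-np.pi/2)
E
```

```text
top 1566 mean [0.6231 0.0943 0.0697] rect [0.624  0.0952] [0.1777 0.1403] 14.4
top 96 mean [0.4351 0.0491 0.0553] rect [0.4356 0.0466] [0.0133 0.1077] 13.9
side 646 mean [0.5803 0.0923 0.071 ] rect [0.6113 0.0925] [0.1523 0.145 ] 14.6
side 130 mean [0.4357 0.041  0.0549] rect [0.4367 0.0451] [0.0143 0.1093] 14.2
top [228.78318855 200.0268996 ] [33.78318855 30.0268996 ]
side [223.72359068 208.70203994] [33.72359068 43.70203994]
t 6.4667 p [ 0.4574 -0.3287  0.1188] yaw -0.936 tilt [ 0.013 -0.002 -1.   ] F [-0.57  0.09 -2.05] w 0.458 n 10 turn 0.039
[[-2.94, -2.55, -0.41], np.float64(0.039)]
[[-3.04, -2.44, -0.41], np.float64(0.039)]
[[-3.13, -2.32, -0.41], np.float64(0.039)]
[[-3.22, -2.19, -0.41], np.float64(0.039)]
[[-3.3, -2.07, -0.41], np.float64(0.039)]
[[-3.38, -1.94, -0.41], np.float64(0.039)]
[[-3.45, -1.8, -0.41], np.float64(0.039)]
[[-3.52, -1.67, -0.41], np.float64(0.039)]
[[-3.58, -1.53, -0.41], np.float64(0.039)]
[[-3.64, -1.39, -0.41], np.float64(0.039)]
```

View pics/crop2.png

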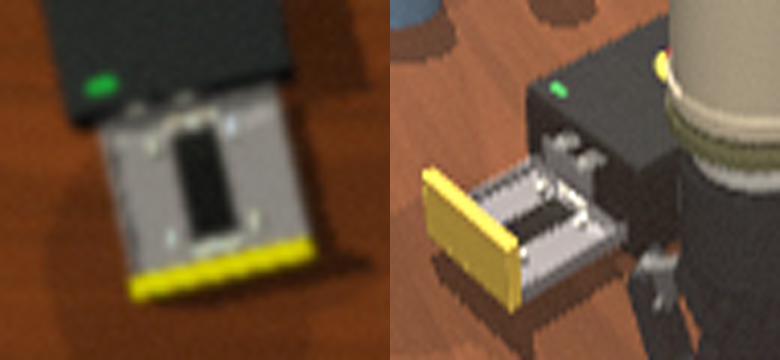

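The tray is fully out: the top crop shows the nest window centred near (205,180), which matches my projected nest. Next I carry the battery over.

Call:
servo_tool:
  deltas:
    - [[-2.9, -2.5, -0.3], 0.039, 3.0]
    - [[-3.0, -2.4, -0.3], 0.039, 3.0]
    - [[-3.1, -2.3, 0], 0.039, 3.0]
    - [[-3.2, -2.2, 0], 0.039, 3.0]
    - [[-3.3, -2.1, 0], 0.039, 3.0]
    - [[-3.4, -1.9, 0], 0.039, 3.0]
    - [[-3.5, -1.8, 0], 0.039, 3.0]
    - [[-3.5, -1.7, 0], 0.039, 3.0]
    - [[-2.5, -1.1, 0], 0.039, 3.0]
    - [[-1.2, -0.5, 0], 0.039, 3.0]
    - [[-0.4, -0.2, 0], 0, 3.0]
    - [[0, 0, 0], 0, 3.0]

```text
clock: 7.47
position: [0.4789, 0.0396, 0.1099]
ee_rot: [0.782, -0.624, -0.001, 0.006]
ft_force: [0.2, -0.2, -1.7]
grip_width: 0.462
```

Run:
```python
from h import *
plan([.489,.06,.08],.247-np.pi/2)
```

```text
t 7.4667 p [0.4789 0.0396 0.1099] yaw -1.347 tilt [-0.009 -0.008 -1.   ] F [ 0.24 -0.16 -1.71] w 0.462 n 1 turn -0.023
[[-1.77, -1.44, 2.99], np.float64(-0.023)]
```

Call:
servo_tool:
  deltas:
    - [[-0.9, -0.7, 0.5], -0.012, 3.0]
    - [[-0.6, -0.5, 1.0], -0.012, 3.0]
    - [[-0.2, -0.2, 1.0], 0, 3.0]
    - [[0, 0, 0.5], 0, 3.0]
    - [[0, 0, 0], 0, 3.0]
    - [[0, 0, 0], 0, 3.0]

```text
clock: 7.97
position: [0.488, 0.0544, 0.0748]
ee_rot: [0.789, -0.615, -0.002, 0.008]
ft_force: [0.9, -0.6, 0.2]
grip_width: 0.459
```

Run:
```python
from h import *
plan([.489,.06,.05],.247-np.pi/2)
out=[]
for n,b in(('top',(195,170,260,230)),('side',(180,150,300,240))):
    p,d=eyes.camera(n); cv2.imwrite(f'pics/{n}3.png',p); np.save(n+'3.npy',d)
    comp(n,d,(.40,.58,-.03,.15,.08,.1))
    x0,y0,x1,y1=b; out.append(cv2.resize(p[y0:y1,x0:x1],(390,360) if n=='top' else (400,360),interpolation=cv2.INTER_CUBIC))
cv2.imwrite('pics/crop3.png',np.hstack(out))
```

```text
t 7.9667 p [0.488  0.0544 0.0748] yaw -1.324 tilt [-0.013 -0.011 -1.   ] F [ 0.89 -0.6   0.19] w 0.459 n 1 turn 0.0
[[-0.52, -0.24, 2.48], np.float64(0.0)]Traceback (most recent call last):
  File "<stdin>", line 6, in <module>
  File "h.py", line 33, in comp
    m=((P>lo)&(P<hi)).all(2)&(d>0); k,L,s,_=cv2.connectedComponentsWithStats(m.astype(np.uint8)); i=1+np.argmax(s[1:,4])
                                                                                                      ~~~~~~~~~^^^^^^^^^
    return _wrapfunc(a, 'argmax', axis=axis, out=out, **kwds)
    return bound(*args, **kwds)
ValueError: attempt to get argmax of an empty sequence
```

Call:
servo_tool:
  deltas:
    - [[-0.3, -0.1, 0.3], 0, 3.0]
    - [[-0.2, -0.1, 0.3], 0, 3.0]
    - [[-0.1, -0.1, 0.2], 0, 3.0]
    - [[0, 0, 0], 0, 3.0]
    - [[0, 0, 0], 0, 3.0]

```text
clock: 8.43
position: [0.4901, 0.0606, 0.0672]
ee_rot: [0.788, -0.615, -0.001, 0.007]
ft_force: [1.0, -0.7, -2.1]
grip_width: 0.46
```

Run:
```python
from h import *
plan([.4898,.0602,.03],.247-np.pi/2)
p,d=eyes.camera('side'); p2,_=eyes.camera('top')
cv2.imwrite('pics/crop3.png',np.hstack([cv2.resize(p2[170:230,195:260],(390,450),interpolation=cv2.INTER_CUBIC),cv2.resize(p[160:240,185:265],(400,450),interpolation=cv2.INTER_CUBIC)]))
```

```text
t 8.4333 p [0.4901 0.0606 0.0672] yaw -1.326 tilt [-0.011 -0.01  -1.   ] F [ 1.04 -0.65 -2.14] w 0.46 n 1 turn -0.002
[[0.03, 0.04, 3.72], np.float64(-0.002)]
```

View pics/crop3.png

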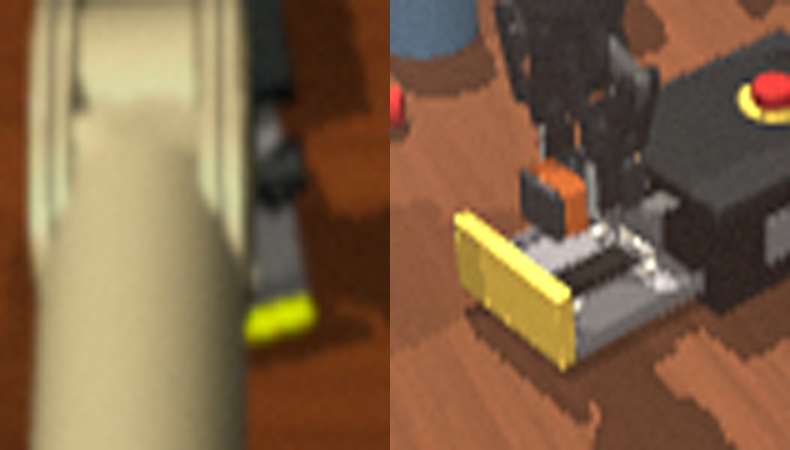

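The side crop shows the battery held level above the nest, band towards the panel. Next I lower it.

Call:
servo_tool:
  deltas:
    - [[0, 0, 0.8], 0, 3.0]
    - [[0, 0, 1.0], 0, 3.0]
    - [[0, 0, 0.8], 0, 3.0]
    - [[0, 0, 0.3], 0, 3.0]
    - [[0, 0, 0], 0, 3.0]
    - [[0, 0, 0], 0, 3.0]

```text
clock: 9.03
position: [0.4892, 0.0601, 0.0345]
ee_rot: [0.788, -0.615, -0.001, 0.008]
ft_force: [-1.1, -0.5, -1.7]
grip_width: 0.461
```

Run:
```python
from h import *
plan([.4898,.0602,.026],.247-np.pi/2)
```

```text
t 9.0333 p [0.4892 0.0601 0.0345] yaw -1.326 tilt [-0.012 -0.01  -1.   ] F [-1.12 -0.55 -1.68] w 0.461 n 1 turn -0.002
[[0.0, -0.07, 0.85], np.float64(-0.002)]
```

Call:
servo_tool:
  deltas:
    - [[0, -0.05, 0.3], 0, 3.0]
    - [[0, 0, 0.3], 0, 3.0]
    - [[0, 0, 0.2], 0, 3.0]

```text
clock: 9.28
position: [0.4901, 0.0601, 0.0264]
ee_rot: [0.788, -0.615, -0.001, 0.007]
ft_force: [-0.8, -0.5, -1.1]
grip_width: 0.461
```

Call:
servo_tool:
  deltas:
    - [[0, 0, 0.15], 0, 3.0]
    - [[0, 0, 0.1], 0, 3.0]

```text
clock: 9.45
position: [0.4912, 0.0605, 0.0247]
ee_rot: [0.788, -0.615, -0.001, 0.006]
ft_force: [-2.9, 1.1, 14.9]
grip_width: 0.461
```

Call:
servo_tool:
  deltas:
    - [[0, 0, -0.05], 0, 3.0]
    - [[0, 0, 0], 0, 5.5]
    - [[0, 0, 0], 0, 5.5]
    - [[0, 0, 0], 0, 5.5]
    - [[0, 0, -0.5], 0, 5.5]
    - [[0, 0, -1.0], 0, 5.5]
    - [[0, 0, -2.0], 0, 5.5]
    - [[0, 0, -3.0], 0, 5.5]
    - [[0, 0, -3.5], 0, 5.5]
    - [[0, 0, -2.0], 0, 5.5]
    - [[0, 0, 0], 0, 0]

```text
clock: 10.37
position: [0.4919, 0.0601, 0.1537]
ee_rot: [0.787, -0.616, -0.0, 0.007]
ft_force: [-0.0, 1.0, 0.1]
grip_width: 0.517
```

Run:
```python
from h import *
p,d=eyes.camera('side'); cv2.imwrite('pics/side4.png',p)
comp('side',d,(.40,.56,-.03,.15,.041,.051))
cv2.imwrite('pics/crop4.png',cv2.resize(p[170:240,190:270],(720,540),interpolation=cv2.INTER_CUBIC))
# push start: panel centre (.436,.0465), outer face 6mm out; face at -x
a=np.array([np.cos(.247),np.sin(.247)]); F=np.array([.436,.0465])-.006*a; print('face',F,'pre',F-.05*a)
plan([*(F-.06*a),.12],.247-np.pi/2)
```

```text
side 224 mean [0.501  0.0619 0.0471] rect [0.5077 0.0691] [0.1129 0.0575] 31.1
face [0.4301821  0.04503302] pre [0.38169958 0.03280822]
t 10.4167 p [0.4916 0.0601 0.1524] yaw -1.328 tilt [-0.01  -0.011 -1.   ] F [0.76 0.39 0.07] w 0.432 n 4 turn -0.001
[[0.0, 3.08, 0.81], np.float64(-0.001)]
[[-0.0, 3.08, 0.81], np.float64(-0.001)]
[[-0.0, 3.08, 0.81], np.float64(-0.001)]
[[-0.01, 3.08, 0.81], np.float64(-0.001)]
```

View pics/crop4.png

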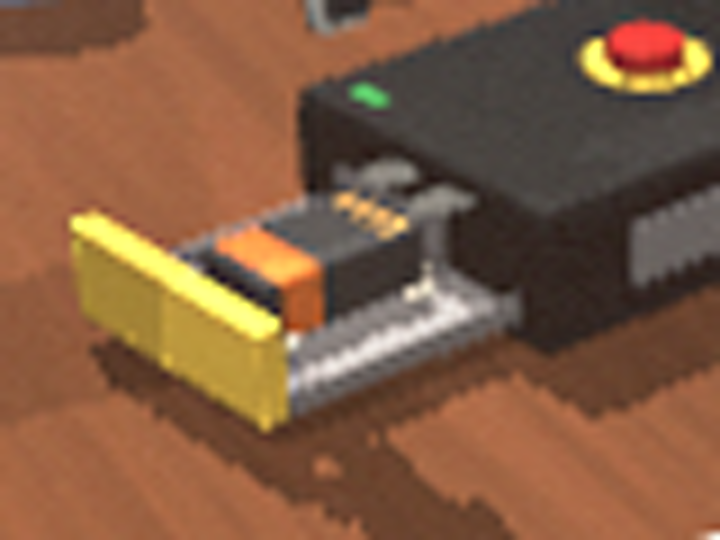

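The battery sits flat inside the ribs, band at about (270,280). Next I go in front of the panel to push, with the gripper shut.

Call:
servo_tool:
  deltas:
    - [[0, 2.0, 0], 0, 0]
    - [[0, 2.5, 0], 0, 0]
    - [[0, 2.2, 0.5], 0, 0]
    - [[0, 1.2, 1.0], 0, 0]
    - [[0, 0.5, 1.0], 0, 0]
    - [[0, 0, 0], 0, 0]
    - [[0, 0, 0], 0, 0]

```text
clock: 11.0
position: [0.4042, 0.0381, 0.1249]
ee_rot: [0.788, -0.616, -0.001, 0.009]
ft_force: [1.0, 0.5, -0.5]
grip_width: 0.002
```

Run:
```python
from h import *
plan([.404,.0385,.028],.247-np.pi/2)
```

```text
t 11.0 p [0.4042 0.0381 0.1249] yaw -1.327 tilt [-0.013 -0.012 -1.   ] F [ 0.98  0.55 -0.52] w 0.002 n 3 turn -0.001
[[-0.01, 0.0, 3.23], np.float64(-0.001)]
[[-0.01, 0.0, 3.23], np.float64(-0.001)]
[[-0.01, 0.0, 3.23], np.float64(-0.001)]
```

Call:
servo_tool:
  deltas:
    - [[0, 0, 1.5], 0, 0]
    - [[0, 0, 2.5], 0, 0]
    - [[0, 0, 2.5], 0, 0]
    - [[0, 0, 1.5], 0, 0]
    - [[0, 0, 0.6], 0, 0]
    - [[0, 0, 0], 0, 0]
    - [[0, 0, 0], 0, 0]

```text
clock: 11.58
position: [0.408, 0.0374, 0.0383]
ee_rot: [0.788, -0.616, 0.001, 0.008]
ft_force: [0.2, -0.3, -0.5]
grip_width: 0.002
```

Run:
```python
from h import *
plan([.418,.0416,.028],.247-np.pi/2)
```

```text
t 11.5833 p [0.408  0.0374 0.0383] yaw -1.327 tilt [-0.009 -0.014 -1.   ] F [ 0.24 -0.28 -0.46] w 0.002 n 1 turn -0.004
[[-0.16, -1.07, 1.03], np.float64(-0.004)]
```

Call:
servo_tool:
  deltas:
    - [[-0.1, -0.2, 0.4], 0, 0]
    - [[-0.1, -0.3, 0.4], 0, 0]
    - [[0, -0.3, 0.1], 0, 0]
    - [[0, -0.4, 0], 0, 0]
    - [[0, -0.4, 0], 0, 0]
    - [[0, -0.4, 0], 0, 0]
    - [[0, -0.4, 0], 0, 0]
    - [[0, -0.4, 0], 0, 0]
    - [[0, -0.4, 0], 0, 0]
    - [[0, -0.4, 0], 0, 0]

```text
clock: 12.42
position: [0.4461, 0.0497, 0.0308]
ee_rot: [0.788, -0.616, 0.0, 0.007]
ft_force: [-3.8, -0.1, 2.9]
grip_width: 0.003
```

Run:
```python
from h import *
# along-axis coordinate s = how far TCP is from charger front, tray out estimate = s-.012-.011
o,p,y,M=state(); a=np.array([np.cos(.247),np.sin(.247)]); C=np.array([.624,.0952]); v=p[:2]-C
print('out~',(-v@a)-.09-.023,'lat',v@np.array([-a[1],a[0]]),p,'F along',-np.array(o['ft_force'][:2])@a,y,M[:,2])
```

```text
out~ 0.07064208678591827 lat -0.0006658603574637408 [0.4460942  0.04965457 0.03084774] F along 3.6738477880400717 -1.3271608947360405 [-0.00920069 -0.01178865 -0.99988818]
```

Call:
servo_tool:
  deltas:
    - [[0, -0.4, 0], 0, 0]
    - [[0, -0.4, 0], 0, 0]
    - [[0, -0.4, 0], 0, 0]
    - [[0, -0.4, 0], 0, 0]
    - [[0, -0.4, 0], 0, 0]
    - [[0, -0.4, 0], 0, 0]
    - [[0, -0.3, 0], 0, 0]
    - [[0, -0.3, 0], 0, 0]

```text
clock: 13.08
position: [0.4779, 0.0577, 0.0303]
ee_rot: [0.788, -0.616, -0.001, 0.008]
ft_force: [-5.1, -1.1, 5.2]
grip_width: 0.0
```

Call:
servo_tool:
  deltas:
    - [[0, -0.3, 0], 0, 0]
    - [[0, -0.3, 0], 0, 0]
    - [[0, -0.25, 0], 0, 0]
    - [[0, -0.25, 0], 0, 0]

```text
clock: 13.42
position: [0.4835, 0.0591, 0.0288]
ee_rot: [0.788, -0.616, -0.006, 0.013]
ft_force: [-16.1, -4.0, 13.3]
grip_width: 0.001
```

Run:
```python
from h import *
p,d=eyes.camera('side')
o,q,y,M=state(); print(q,o['ft_force'],o['torque'],M[:,2])
cv2.imwrite('pics/crop5.png',cv2.resize(p[130:230,190:310],(720,600),interpolation=cv2.INTER_CUBIC))
```

```text
[0.48370993 0.059126   0.02876545] [-14.34258312  -1.89006274  10.67265663] [-0.4865459   2.67738913 -0.01453129] [-0.02529627 -0.01380374 -0.99958469]
```

View pics/crop5.png

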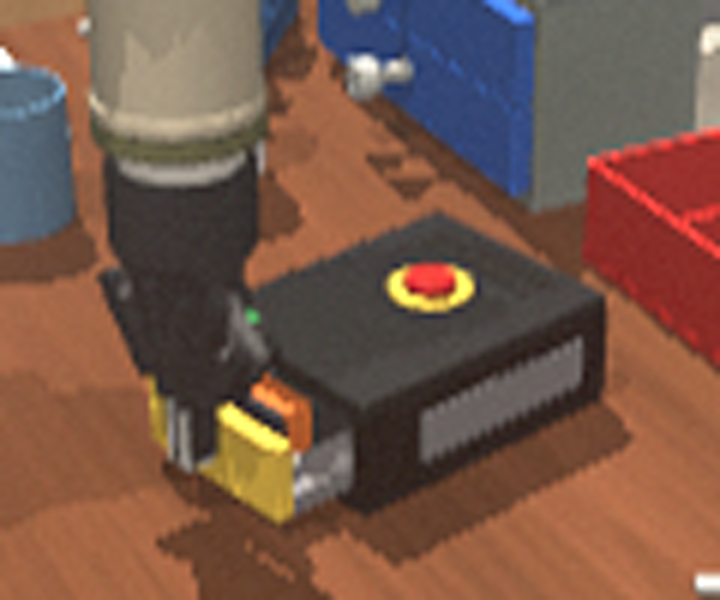

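Run:
```python
from h import *
p,d=eyes.camera('side')
P=cloud('side',d); a=np.array([np.cos(.247),np.sin(.247)]); C=np.array([.624,.0952])
h=cv2.cvtColor(p,cv2.COLOR_BGR2HSV)
def s(m,name):
    q=P[m]; v=(q[:,:2]-C); print(name,len(q),'dist front of charger pct',np.percentile(-v@a-.09,[5,25,50,75,95]).round(4),'lat',np.percentile(v@[-a[1],a[0]],[5,50,95]).round(3),'z',np.percentile(q[:,2],[5,50,95]).round(4))
y=cv2.inRange(h,(22,120,60),(35,255,255))>0; b=np.zeros_like(y); b[180:225,210:250]=1
s(y&b&(P[...,2]>.05),'paneltop'); s(y&b&(P[...,2]<.05),'panelface')
o=cv2.inRange(h,(8,150,90),(20,255,255))>0; b[:]=0; b[185:210,225:245]=1; s(o&b,'orange'); s(o&b&(P[...,2]>.044),'orange top')
print(state()[0]['ft_force'])
```

```text
paneltop 41 dist front of charger pct [0.0346 0.0378 0.0401 0.0431 0.0449] lat [-0.055 -0.029 -0.007] z [0.0538 0.0565 0.0588]
panelface 89 dist front of charger pct [0.0356 0.0424 0.0435 0.0444 0.0454] lat [-0.056 -0.034  0.049] z [0.0155 0.0306 0.0468]
orange 68 dist front of charger pct [-0.0074 -0.0034  0.0015  0.0056  0.0261] lat [-0.022 -0.018  0.009] z [0.0225 0.0487 0.051 ]
orange top 43 dist front of charger pct [-0.0072 -0.0028  0.0023  0.008   0.0312] lat [-0.023 -0.01   0.009] z [0.0463 0.0498 0.0526]
[-13.69196958  -1.92540088  10.38631552]
```

Panel is 31 mm out, battery still seated (top at ~49 mm). The upward Fz shows my tip is dragging the panel down, which adds tray friction. I ease off, raise slightly and push again.

Call:
servo_tool:
  deltas:
    - [[0, 0.3, -0.2], 0, 0]
    - [[0, 0.2, -0.2], 0, 0]
    - [[0, 0, 0], 0, 0]
    - [[0, -0.2, 0], 0, 0]
    - [[0, -0.2, 0], 0, 0]

```text
clock: 13.93
position: [0.4802, 0.0582, 0.0315]
ee_rot: [0.787, -0.616, -0.008, 0.016]
ft_force: [-14.4, -2.7, 12.2]
grip_width: 0.001
```

```bash
cat >> h.py <<'E'
def push():
    o,p,y,M=state(); a=np.array([np.cos(.247),np.sin(.247)]); C=np.array([.624,.0952]); v=p[:2]-C
    print('t',o['clock'],'out~',((-v@a)-.113).round(4),'lat',(v@np.array([-a[1],a[0]])).round(4),'z',p[2].round(4),'Falong',(-np.array(o['ft_force'][:2])@a).round(2),'F',np.round(o['ft_force'],1),'yaw',y.round(3),'tilt',M[:,2].round(3))
E
python3 -c "
from h import *
push()"
```

```text
t 13.9333 out~ 0.0355 lat -0.0008 z 0.0315 Falong 14.6 F [-14.4  -2.7  12.2] yaw -1.328 tilt [-0.031 -0.015 -0.999]
```

Call:
servo_tool:
  deltas:
    - [[0, 0, -0.2], 0, 0]
    - [[0, 0, -0.2], 0, 0]

```text
clock: 14.1
position: [0.4792, 0.0579, 0.0347]
ee_rot: [0.787, -0.616, -0.008, 0.017]
ft_force: [-3.2, -1.6, -3.9]
grip_width: 0.002
```

```bash
python3 -c "
from h import *
push()"
```

```text
t 14.1 out~ 0.0365 lat -0.0008 z 0.0347 Falong 3.48 F [-3.2 -1.6 -3.9] yaw -1.328 tilt [-0.034 -0.016 -0.999]
```

Call:
servo_tool:
  deltas:
    - [[0, -0.25, -0.08], 0, 0]
    - [[0, -0.25, -0.08], 0, 0]
    - [[0, -0.25, -0.08], 0, 0]

```text
clock: 14.35
position: [0.4808, 0.0583, 0.0348]
ee_rot: [0.787, -0.616, -0.013, 0.022]
ft_force: [-12.9, -2.5, 4.7]
grip_width: 0.003
```

```bash
python3 -c "
from h import *
push()"
```

```text
t 14.35 out~ 0.0348 lat -0.0008 z 0.0348 Falong 13.15 F [-12.9  -2.5   4.7] yaw -1.328 tilt [-0.047 -0.018 -0.999]
```

Call:
servo_tool:
  deltas:
    - [[0, -0.28, -0.12], 0, 0]
    - [[0, -0.28, -0.12], 0, 0]
    - [[0, -0.28, -0.12], 0, 0]

```text
clock: 14.6
position: [0.4814, 0.0585, 0.0351]
ee_rot: [0.787, -0.616, -0.019, 0.028]
ft_force: [-13.9, -2.6, 2.8]
grip_width: 0.001
```

```bash
python3 -c "
from h import *
push()
p,d=eyes.camera('side'); cv2.imwrite('pics/crop6.png',cv2.resize(p[150:230,200:290],(720,600),interpolation=cv2.INTER_CUBIC))
"
```

```text
t 14.6 out~ 0.0343 lat -0.0008 z 0.0351 Falong 14.07 F [-13.9  -2.6   2.8] yaw -1.329 tilt [-0.064 -0.021 -0.998]
```

View pics/crop6.png

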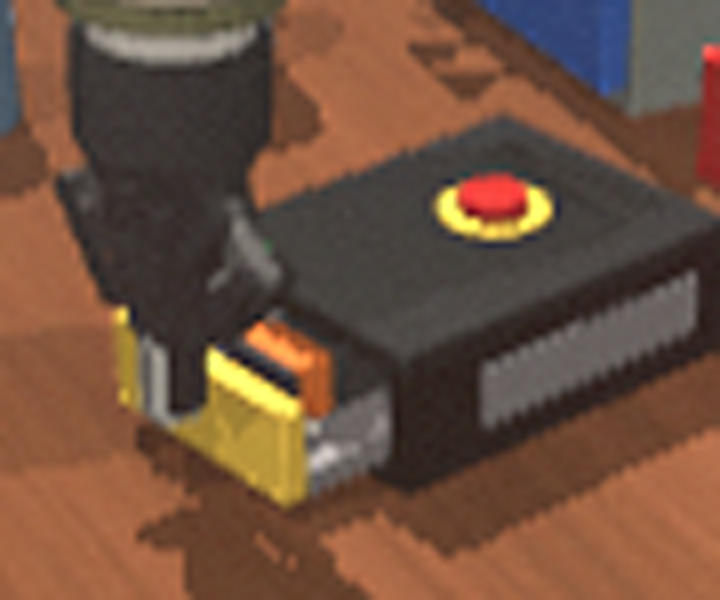

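Call:
servo_tool:
  deltas:
    - [[0, -0.36, -0.12], 0, 0]
    - [[0, -0.36, -0.12], 0, 0]

```text
clock: 14.82
position: [0.483, 0.0589, 0.0352]
ee_rot: [0.786, -0.616, -0.023, 0.033]
ft_force: [-17.6, -4.0, 6.6]
grip_width: -0.0
```

```bash
python3 -c "
from h import *
push(); print(state()[0]['torque'])
p,d=eyes.camera('side'); P=cloud('side',d); a=np.array([np.cos(.247),np.sin(.247)]); C=np.array([.624,.0952])
h=cv2.cvtColor(p,cv2.COLOR_BGR2HSV); y=cv2.inRange(h,(22,120,60),(35,255,255))>0; b=np.zeros_like(y); b[180:225,210:250]=1
q=P[y&b&(P[...,2]<.05)]; print(np.percentile(-(q[:,:2]-C)@a-.09,[25,50,75]))
"
```

```text
t 14.8167 out~ 0.0326 lat -0.0007 z 0.0352 Falong 18.04 F [-17.6  -4.    6.6] yaw -1.329 tilt [-0.077 -0.023 -0.997]
[-0.78918641  3.4797213  -0.0076705 ]
[0.04277768 0.04374777 0.04475789]
```

Tray stays at about 31 mm even at 18 N, so something real is blocking it. I back off and look at how the battery sits.

Call:
servo_tool:
  deltas:
    - [[0, 0.6, 0], 0, 0]
    - [[0, 0.8, 0], 0, 0]
    - [[0, 1.0, 0], 0, 0]
    - [[0, 1.2, 0], 0, 0]
    - [[0, 1.2, 0], 0, 0]
    - [[0, 1.2, 0], 0, 0]
    - [[0, 1.2, 0], 0, 0]
    - [[0, 0.8, 0], 0, 0]
    - [[0, 0.3, 0], 0, 0]

```text
clock: 15.62
position: [0.4034, 0.0397, 0.0437]
ee_rot: [0.787, -0.616, -0.018, 0.027]
ft_force: [-0.4, 0.6, -0.3]
grip_width: 0.003
```

```bash
python3 -c "
from h import *
push(); print(state()[0]['torque'])
p,d=eyes.camera('side'); np.save('s7.npy',d); cv2.imwrite('pics/side7.png',p)
P=cloud('side',d); a=np.array([np.cos(.247),np.sin(.247)]); C=np.array([.624,.0952]); l=np.array([-a[1],a[0]])
V=P[...,:2]-C; s=-V@a-.09; t=V@l
for s0 in np.arange(0,.12,.01):
    r=[]
    for t0 in (-.015,0,.012):
        m=(abs(s-s0)<.005)&(abs(t-t0)<.006)&(P[...,2]>.01)&(P[...,2]<.075); r.append((int(m.sum()),np.percentile(P[m][:,2],[50,90]).round(4).tolist() if m.sum() else None))
    print(round(s0,3),r)
cv2.imwrite('pics/crop7.png',cv2.resize(p[165:240,190:280],(720,600),interpolation=cv2.INTER_CUBIC))
"
```

```text
t 15.6167 out~ 0.1145 lat 0.0001 z 0.0437 Falong 0.22 F [-0.4  0.6 -0.3] yaw -1.328 tilt [-0.062 -0.019 -0.998]
[-0.012271   -0.08956893 -0.03639278]
0.0 [(23, [0.0351, 0.0695]), (12, [0.0449, 0.0696]), (12, [0.0536, 0.0691])]
0.01 [(8, [0.0266, 0.0446]), (1, [0.0474, 0.0474]), (1, [0.049, 0.049])]
0.02 [(18, [0.0405, 0.0496]), (5, [0.0492, 0.0503]), (4, [0.049, 0.0498])]
0.03 [(21, [0.0393, 0.0502]), (5, [0.05, 0.0507]), (7, [0.0499, 0.0513])]
0.04 [(22, [0.0406, 0.0495]), (6, [0.0497, 0.0506]), (7, [0.0494, 0.0505])]
0.05 [(25, [0.0393, 0.0492]), (7, [0.0494, 0.0504]), (5, [0.0493, 0.0495])]
0.06 [(16, [0.0416, 0.0503]), (8, [0.0499, 0.0502]), (6, [0.0493, 0.0505])]
0.07 [(16, [0.0428, 0.0502]), (7, [0.0499, 0.0507]), (6, [0.0496, 0.0509])]
0.08 [(15, [0.0462, 0.0502]), (10, [0.0467, 0.0496]), (9, [0.0469, 0.0491])]
0.09 [(0, None), (0, None), (0, None)]
0.1 [(4, [0.0583, 0.0589]), (2, [0.0573, 0.0577]), (5, [0.0571, 0.0594])]
0.11 [(29, [0.0397, 0.0566]), (32, [0.0412, 0.057]), (26, [0.0358, 0.0556])]
```

View pics/crop7.png

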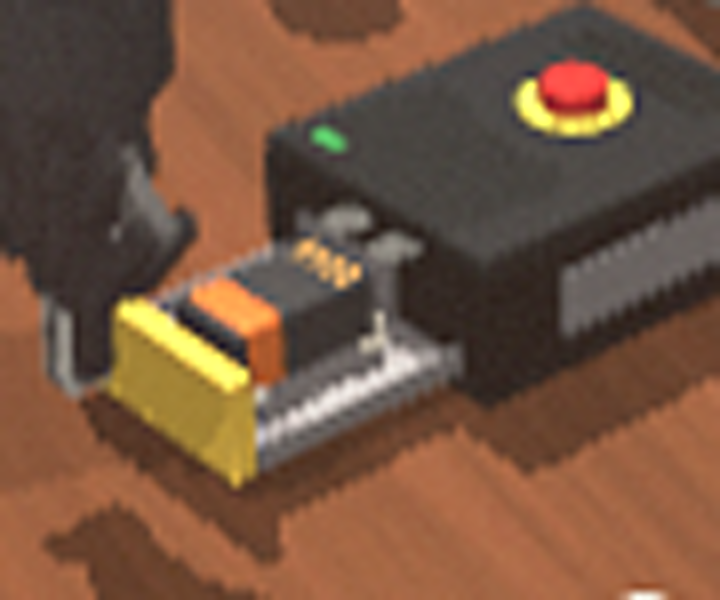

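Call:
servo_tool:
  deltas:
    - [[0, -0.4, 0.4], 0, 0]
    - [[0, -0.4, 0.4], 0, 0]
    - [[0, -0.4, 0.2], 0, 0]
    - [[0, -0.4, 0], 0, 0]
    - [[0, -0.4, 0], 0, 0]
    - [[0, -0.4, 0], 0, 0]
    - [[0, -0.4, 0], 0, 0]
    - [[0, -0.3, 0], 0, 0]
    - [[0, -0.1, 0], 0, 0]
    - [[0, -0.1, 0], 0, 0]

```text
clock: 16.5
position: [0.4395, 0.0489, 0.0303]
ee_rot: [0.787, -0.616, -0.018, 0.027]
ft_force: [-4.1, -0.3, 3.6]
grip_width: 0.001
```

```bash
python3 -c "
from h import *
push(); o=state()[0]; print(o['torque']); 
for i in range(2): eyes.camera('side')
push(); o=state()[0]; print(o['torque'],o['tau'])
"
```

```text
t 16.5 out~ 0.0772 lat 0.0002 z 0.0303 Falong 4.1 F [-4.1 -0.3  3.6] yaw -1.327 tilt [-0.062 -0.02  -0.998]
[0.02453603 0.65225116 0.01042027]
t 16.6 out~ 0.0772 lat 0.0002 z 0.0303 Falong 3.21 F [-3.3  0.1  1.5] yaw -1.327 tilt [-0.062 -0.02  -0.998]
[0.05252504 0.43070131 0.03037878] [ 1.36015126e-01 -3.62216306e+01  5.67136243e+00 -3.04797578e+01
  4.61564376e-02 -4.36632754e-01  3.37142707e-02]
```

Call:
servo_tool:
  deltas:
    - [[0, -0.4, -0.02], 0, 0]
    - [[0, -0.4, -0.02], 0, 0]
    - [[0, -0.4, -0.02], 0, 0]
    - [[0, -0.4, -0.02], 0, 0]
    - [[0, -0.4, -0.02], 0, 0]
    - [[0, -0.4, -0.02], 0, 0]
    - [[0, -0.4, -0.02], 0, 0]
    - [[0, -0.4, -0.02], 0, 0]
    - [[0, -0.3, -0.02], 0, 0]

```text
clock: 17.35
position: [0.4754, 0.0578, 0.0299]
ee_rot: [0.787, -0.616, -0.019, 0.027]
ft_force: [-5.8, -0.2, 5.2]
grip_width: -0.002
```

```bash
python3 -c "
from h import *
push(); o=state()[0]; print(o['torque']); 
"
```

```text
t 17.35 out~ 0.0402 lat 0.0001 z 0.0299 Falong 5.71 F [-5.8 -0.2  5.2] yaw -1.327 tilt [-0.064 -0.019 -0.998]
[-0.08633169  0.95915759 -0.01382357]
```

Call:
servo_tool:
  deltas:
    - [[0, -0.4, -0.08], 0, 0]

```text
clock: 17.43
position: [0.4789, 0.0587, 0.03]
ee_rot: [0.787, -0.616, -0.02, 0.028]
ft_force: [-10.6, -2.9, 1.0]
grip_width: 0.005
```

Call:
servo_tool:
  deltas:
    - [[0, -0.4, -0.1], 0, 0]

```text
clock: 17.52
position: [0.4808, 0.0592, 0.0299]
ee_rot: [0.787, -0.616, -0.022, 0.03]
ft_force: [-15.3, -2.4, 6.2]
grip_width: 0.001
```

Call:
servo_tool:
  deltas:
    - [[0, -0.42, -0.12], 0, 0]

```text
clock: 17.6
position: [0.4825, 0.0597, 0.0299]
ee_rot: [0.787, -0.616, -0.024, 0.032]
ft_force: [-18.6, -4.1, 10.8]
grip_width: 0.002
```

Call:
servo_tool:
  deltas:
    - [[0, -0.45, -0.12], 0, 0]

```text
clock: 17.68
position: [0.4843, 0.0601, 0.0299]
ee_rot: [0.787, -0.616, -0.026, 0.035]
ft_force: [-6.6, -0.9, -0.2]
grip_width: -0.003
```

```bash
python3 -c "
from h import *
push(); o=state()[0]; print(o['torque']); 
"
```

```text
t 17.6833 out~ 0.031 lat 0.0001 z 0.0299 Falong 6.65 F [-6.6 -0.9 -0.2] yaw -1.328 tilt [-0.084 -0.022 -0.996]
[-0.14592166  1.3023703   0.02845714]
```

The first catch gave way: the force fell from about 19 N to 6.6 N near 30 mm. Next I continue in small steps.

Call:
servo_tool:
  deltas:
    - [[0, -0.3, -0.06], 0, 0]
    - [[0, -0.3, -0.06], 0, 0]
    - [[0, -0.3, -0.06], 0, 0]

```text
clock: 17.93
position: [0.4915, 0.0619, 0.0298]
ee_rot: [0.787, -0.616, -0.028, 0.037]
ft_force: [-5.4, -0.8, 3.7]
grip_width: -0.002
```

Call:
servo_tool:
  deltas:
    - [[0, -0.3, -0.06], 0, 0]
    - [[0, -0.3, -0.06], 0, 0]

```text
clock: 18.1
position: [0.4951, 0.0628, 0.0297]
ee_rot: [0.786, -0.616, -0.03, 0.039]
ft_force: [-12.7, -1.8, 10.6]
grip_width: 0.004
```

```bash
python3 -c "
from h import *
push(); o=state()[0]; print(o['torque']); 
"
```

```text
t 18.1 out~ 0.0199 lat 0.0001 z 0.0297 Falong 12.75 F [-12.7  -1.8  10.6] yaw -1.329 tilt [-0.096 -0.025 -0.995]
[-0.39843048  2.55811427 -0.04707513]
```

Call:
servo_tool:
  deltas:
    - [[0, -0.35, -0.12], 0, 0]

```text
clock: 18.18
position: [0.4968, 0.0633, 0.03]
ee_rot: [0.786, -0.616, -0.032, 0.041]
ft_force: [-15.4, -2.0, 4.7]
grip_width: -0.001
```

Call:
servo_tool:
  deltas:
    - [[0, -0.38, -0.12], 0, 0]

```text
clock: 18.27
position: [0.4992, 0.0639, 0.0302]
ee_rot: [0.786, -0.616, -0.033, 0.042]
ft_force: [-7.5, -0.8, 0.7]
grip_width: -0.004
```

```bash
python3 -c "
from h import *
push(); o=state()[0]; print(o['torque']); 
"
```

```text
t 18.2667 out~ 0.0157 lat 0.0002 z 0.0302 Falong 7.44 F [-7.5 -0.8  0.7] yaw -1.329 tilt [-0.105 -0.026 -0.994]
[-0.18326875  1.36285728 -0.02737241]
```

Call:
servo_tool:
  deltas:
    - [[0, -0.3, -0.1], 0, 0]

```text
clock: 18.35
position: [0.5011, 0.0644, 0.0302]
ee_rot: [0.786, -0.616, -0.034, 0.044]
ft_force: [-6.7, -1.2, 2.1]
grip_width: 0.0
```

Call:
servo_tool:
  deltas:
    - [[0, -0.3, -0.1], 0, 0]

```text
clock: 18.43
position: [0.5032, 0.0649, 0.0302]
ee_rot: [0.786, -0.616, -0.035, 0.045]
ft_force: [-4.8, -0.5, 2.0]
grip_width: 0.002
```

```bash
python3 -c "
from h import *
push(); o=state()[0]; print(o['torque']); 
"
```

```text
t 18.4333 out~ 0.0115 lat 0.0002 z 0.0302 Falong 4.75 F [-4.8 -0.5  2. ] yaw -1.329 tilt [-0.11  -0.027 -0.994]
[-0.19191368  1.17460575 -0.01412571]
```

Call:
servo_tool:
  deltas:
    - [[0, -0.25, -0.08], 0, 0]

```text
clock: 18.52
position: [0.505, 0.0654, 0.0301]
ee_rot: [0.786, -0.616, -0.036, 0.046]
ft_force: [-10.1, -2.1, 4.1]
grip_width: 0.003
```

Call:
servo_tool:
  deltas:
    - [[0, -0.25, -0.08], 0, 0]

```text
clock: 18.6
position: [0.5056, 0.0655, 0.03]
ee_rot: [0.786, -0.616, -0.038, 0.048]
ft_force: [-16.2, -3.1, 12.1]
grip_width: -0.001
```

Call:
servo_tool:
  deltas:
    - [[0, -0.25, -0.08], 0, 0]

```text
clock: 18.68
position: [0.5056, 0.0655, 0.03]
ee_rot: [0.785, -0.616, -0.04, 0.05]
ft_force: [-18.0, -2.2, 15.3]
grip_width: -0.005
```

```bash
python3 -c "
from h import *
push(); o=state()[0]; print(o['torque']); 
"
```

```text
t 18.6833 out~ 0.0091 lat 0.0001 z 0.03 Falong 17.97 F [-18.   -2.2  15.3] yaw -1.33 tilt [-0.124 -0.029 -0.992]
[-5.53689507e-01  3.76777463e+00  2.66048211e-03]
```

Call:
servo_tool:
  deltas:
    - [[0, -0.3, -0.25], 0, 0]

```text
clock: 18.77
position: [0.5053, 0.0655, 0.0308]
ee_rot: [0.785, -0.616, -0.043, 0.053]
ft_force: [-15.6, -3.8, -6.4]
grip_width: -0.003
```

Call:
servo_tool:
  deltas:
    - [[0, -0.35, -0.15], 0, 0]

```text
clock: 18.85
position: [0.5051, 0.0654, 0.0305]
ee_rot: [0.785, -0.616, -0.046, 0.056]
ft_force: [-16.9, -4.6, 7.2]
grip_width: -0.002
```

```bash
python3 -c "
from h import *
push(); o=state()[0]; print(o['torque']); 
"
```

```text
t 18.85 out~ 0.0096 lat 0.0002 z 0.0305 Falong 17.48 F [-16.9  -4.6   7.2] yaw -1.331 tilt [-0.141 -0.032 -0.99 ]
[-0.63370298  3.41719634 -0.00833707]
```

Call:
servo_tool:
  deltas:
    - [[0, 0.3, 0], 0, 0]
    - [[0, 0.5, 0], 0, 0]
    - [[0, 0.8, 0], 0, 0]
    - [[0, 1.0, 0], 0, 0]
    - [[0, 0.8, 0], 0, 0]
    - [[0, 0.3, 0], 0, 0]
    - [[0, 0, 0], 0, 0]

```text
clock: 19.43
position: [0.4682, 0.0562, 0.0356]
ee_rot: [0.785, -0.616, -0.044, 0.056]
ft_force: [-0.0, 1.0, 0.9]
grip_width: -0.002
```

```bash
cat >> h.py <<'E'
def panel(n='side'):
    p,d=eyes.camera(n); P=cloud(n,d); a=np.array([np.cos(.247),np.sin(.247)]); C=np.array([.624,.0952])
    h=cv2.cvtColor(p,cv2.COLOR_BGR2HSV); y=cv2.inRange(h,(22,120,60),(35,255,255))>0
    V=P[...,:2]-C; s=-V@a-.09; t=V@[-a[1],a[0]]
    m=y&(s>0)&(s<.13)&(abs(t)<.06)&(P[...,2]>.015)&(P[...,2]<.052)
    print('panel face s',np.percentile(s[m],[25,50,75]).round(4),'out',(np.median(s[m])-.012).round(4),m.sum()); return p
E
python3 -c "
from h import *
push(); panel()
"
```

```text
t 19.4333 out~ 0.0476 lat 0.0002 z 0.0356 Falong -0.22 F [-0.   1.   0.9] yaw -1.33 tilt [-0.138 -0.033 -0.99 ]
panel face s [0.0208 0.0217 0.0228] out 0.0097 111
```

Call:
servo_tool:
  deltas:
    - [[0, 0.8, -1.0], 0, 0]
    - [[0, 0.8, -2.0], 0, 0]
    - [[0, 0.5, -3.0], 0, 0]
    - [[0, 0.5, -3.5], 0, 0]
    - [[0, 0.3, -3.0], 0, 0]
    - [[0, 0, -1.0], 0, 0]
    - [[0, 0, 0], 0, 0]
    - [[0, 0, 0], 0, 0]

```text
clock: 20.15
position: [0.4598, 0.0543, 0.1793]
ee_rot: [0.785, -0.615, -0.043, 0.054]
ft_force: [-0.9, 0.8, -1.0]
grip_width: -0.0
```

```bash
python3 -c "
from h import *
push(); p=panel(); panel('top'); cv2.imwrite('pics/end.png',p)
"
```

```text
t 20.15 out~ 0.0562 lat 0.0005 z 0.1793 Falong 0.69 F [-0.9  0.8 -1. ] yaw -1.329 tilt [-0.135 -0.032 -0.99 ]
panel face s [0.0213 0.0223 0.0228] out 0.0103 110
panel face s [0.0232 0.0233 0.0237] out 0.0113 9
```

View pics/end.png

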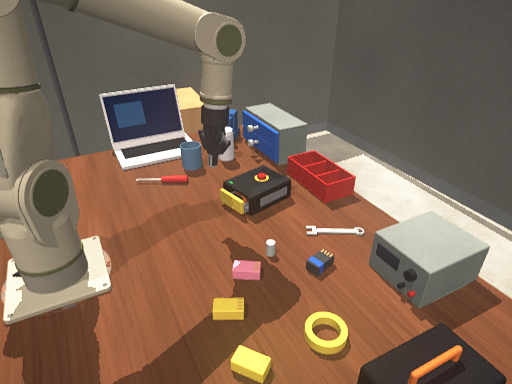

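The side view shows the tray shut in the charger (panel at (233,201)), the hand clear, and everything else where it was. The tray held at about 10 mm over 0.7 s, so I hand in.

```bash
python3 -c "
from h import *
print(order.hand_in())
"
```

```text
the job is handed in; nothing more can be done
None
```

I pressed the release and the tray popped out. The orange-banded battery went into the nest without being dropped, and I pushed the tray home by its front. The job was handed in at about 20 s of robot time, with the gripper clear of everything.

**Last checks**
- **Tray:** with nothing touching it, it stayed put over 0.7 s. The side camera gave 9.7 then 10.3 mm out, and the top camera gave 11.3 mm. That is well past the first catch at 28 mm and inside the 0–14 mm home range. At the end it no longer moved under about 17–18 N.
- **Battery:** it was level inside the nest ribs before the final push. I could not see it once the tray was shut.
- **Other objects:** the blue-banded battery and the rest of the bench look unmoved.

**What disagreed or went wrong**
- **First push stalled:** the first try stopped about 31 mm out, at up to 18 N. I backed off, checked the battery and pushed again.
- **First catch stiffer than described:** it gave way only at about 19 N at the wrist, where a light click was expected. Part of that was probably my fingers dragging down on the panel. The highest push I read was about 19 N, under the 30 N limit.
- **Home click not seen clearly:** another force peak came earlier, at about 15 N and 18 mm out. After it the force fell to 5 N, then rose to 18 N with no further movement. My evidence for home is that the tray stopped there and stayed.
- **Hand tilt:** the hand tilted by about 8° while pushing, and I did not correct it.

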